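Making up two planting kits on the attic sill

ROBOT

A 6-joint arm with a two-finger parallel gripper is mounted at the origin on the work surface. World frame = base frame: x ahead of the robot, y to its left, z up, the work surface at z = 0. Lengths are in mm, angles in rad, forces in N, time in s.
With the tool pointing down it reaches from about 275 to 1000 mm from the base axis. Payload 8.4 kg.
Tool frame: the origin (TCP) lies at the very end of the fingers, on their centre line; the grasp point (between the pads) lies 19 mm behind it; z points along the fingers, y is the direction in which the jaws open and shut (so a half turn about z gives the same grasp; the last joint's range is limited). The gripper opens to 85 mm and grips with 20 to 120 N. Pads are 22 mm wide; open, the fingers measure 114 mm over their backs; the gripper's body (76 mm by 85 mm) begins 54 mm behind the grasp point. The pads swing forward as they close: fully open they stand 13 mm farther back than shut.
Start: joints at [-1.219, 0.353, 1.633, -0, 1.155, -0.002], TCP at [216.539, -586.292, 231.281] pointing down, gripper open.
Joint ranges: [-2.63, 2.63], [-0.92, 2.1], [0.06, 2.66], [-1.3, 4.44], [0, 2.69], [-3.02, 3.02]. Speed limits (rad/s): [2.22, 2.22, 2.79, 3.14, 3.14, 3.14].

INTERFACE

Orientations are given as [roll, pitch, yaw] about the fixed x, y, z axes, in that order (R = Rz(yaw) Ry(pitch) Rx(roll)).
In Python, from rig import sense, grab_frame, get_calibration, sign_off, boxes_of, trace gives the robot as it stands.
- The arm moves only by the tool servo_tool, never from a script. Its argument "rows" is a list of rows, each a list of 3 entries, a list of its own where there are three numbers: the finger opening in mm, from 0 to 85.4, then the shift along the tool's x, y, z in mm, then the turn, a rotation vector about the tool's x, y, z in degrees. A call has 1 to 8 rows; each row shifts and turns the commanded pose from where the row before left it, along the tool's axes as they then stand; what a row does not reach is not made up. A row lasts 1/8 s, in which the tool goes at most 62.5 mm and 10.7 degrees, less where a joint would pass 70% of its speed; a pose out of reach is approached as far as the arm can. A call is refused whole if a number of a shift passes 62.5 or a number of a turn 10.7, either way. A call with a gripper value outside its range is refused whole. The fingers move at their own pace and stop on an object; "force" is the grip in N (left out, the last holds). Time passes only in rows, so rows that do not move let the fingers close. It gives the time, the measured TCP pose, the force and the opening at its end, in the units of the state.
- sense(): the state, without advancing time (a new reading comes with each control period).
- grab_frame(name): name is "scene" or "top" or "wrist"; returns the picture (420x560x3 uint8, blue, green, red); there is no depth.
- get_calibration(name): a dict with "intrinsics" (3x3 intrinsics, pixels), "world_to_cam" (4x4, takes a point from world to camera coordinates). Camera axes: x right, y down, z forward; pixel columns grow to the right and rows downward; lengths in mm; the calibration is good to about 2 mm. A picture is of the moment at which its call begins: read the wrist's pose just before it. get_calibration takes no time and is no camera call; for the wrist camera it gives the pose at the moment of the call.
- sign_off(): hands the job in, once; it reports no verdict.
Trained networks look in the newest picture that a camera, given by its name, has taken for a name from the list of things; names that differ only in an ending like _2 or _b are one class to them, and where a whole thing is asked for, a point or a joint stands for the part that bears it (a point fixed in the world has none). Each returns a list of dicts, best first, with "conf" (0 to 1); they miss things now and then, are a little off and sometimes report something else, mostly with a low value. They report only what shows in the picture. A call takes as long as a camera call. They do not tell look-alikes from the thing itself.
- boxes_of(camera, thing): "centre" ([x, y, z] in mm, in the coordinates of the camera as it stood for that picture, good to about 4 mm: the middle of the surface that is visible of it).
- trace(camera, thing): "mask" (420x560 bool, what is visible of it).
The state is a dict: "clock": time; "qpos": joint angles; "qvel": joint speeds; "joint_efforts": joint torques, N m; "eef_pos": TCP position; "tcp_rot": TCP orientation; "contact_force": force on the tool from outside, world axes, zero at the start; "wrist_torque": the same for the moment, N m; "opening": opening from 0.0 (shut) to 1.0 (fully open).
Only numpy, scipy, OpenCV 4.12 (cv2) and the standard library are available. Lean on these libraries where they do the work, as an engineer would, in place of code of your own. Each camera call takes 0.05 s, during which the arm holds its last target. There are 200 camera calls.

TASK

Make up two planting kits from the stock on the sill. In the rectangular tray put the saucer, flat inside the round seat, with the flowerpot standing upright in the saucer, and the long bamboo marker lying flat inside its lane; in the round tray put the clamp-lid jar, upright inside the round seat, and the short bamboo marker lying flat inside its lane. Set the saucer, pot and jar down rather than dropping them, and leave the mug and the trowel where they are.

Things in the scene. Friction and masses are not known exactly. Their poses are not given: they have to be found in the camera images.
- saucer: Loose small round terracotta saucer, 62 mm outside diameter, 14 mm high, open on top; wall 4 mm, floor 5 mm thick, so the recess inside is about 53 mm across and 9 mm deep. Starts the right way up on the sill. Origin: centre of its underside; z up.
- pot: Loose small terracotta flowerpot, upright and empty, 50 mm high: base 36 mm across, widening to 47 mm at 33 mm height, then a straight collar 54 mm across from 34 to 50 mm height (the part to grip). Origin: centre of its underside; z up.
- jar: Loose glass jar with closed hinged clamp lid, 62 mm high, body 56 mm across up to 40 mm height, lid 54 mm across from 49 to 56 mm; the wire clasp sticks out to 35 mm from the axis on its -x side and the wire hinge likewise on its +x side, so grip it along its y axis. Always starts upright. Origin: centre of its underside; z up.
- marker_long: Loose long bamboo plant marker, a flat slat lying on the sill, 150 mm long, 16 mm wide, 10 mm thick, one end bluntly pointed, a dark node line near the other. Origin: middle of its underside; y along its length towards the pointed end, x across, z up. Its ends may point either way.
- marker_short: Loose short bamboo plant marker, like the long one but 85 mm long (16 mm wide, 10 mm thick). Origin: middle of its underside; y along its length, x across, z up.
- tray_rect: Rectangular grey plastic kit tray, fixed, left or right on the sill: 176 (x) by 216 mm (y), floor top 4 mm above its underside, rim 10 mm high, 4 mm thick. Floor ribs 3 mm high outline a round seat, 82 mm inside diameter, centred at x +35 mm, y 0, and a marker lane 174 mm long (y) by 38 mm wide inside, centred at x -45 mm, y 0. Origin: centre of its underside, z up.
- tray_round: Round grey plastic kit tray, fixed, on the other side: 196 mm diameter, floor top 4 mm above its underside, rim 10 mm high, 4 mm thick. Floor ribs 3 mm high outline a round seat, 72 mm inside diameter, centred at x +42 mm, y 0, and a marker lane 109 mm long (y) by 38 mm wide inside, centred at x -38 mm, y 0. Origin: centre of its underside, z up.
- mug: Bystander: loose blue mug, 80 mm across, 80 mm high, handle towards its +y, at the far left of the sill, in front of a fixed two-tier planter of grey plastic pockets (155 mm high, centred near x 0.58, y 0.60 m). Origin: centre of its underside.
- trowel: Bystander: loose hand trowel lying along y at the far edge of the sill, beyond the stock, about 290 mm long, blade 66 mm wide, 26 mm high. Origin: on the sill, near the middle of its length.
Things that resemble listed ones, but are neither listed nor needed, are in the scene too. Several things have the shape of the saucer; the one meant has the colours described above.

How it is judged:
By the outcome, as a careful person would: the job done as asked, in the order asked, and still so for the second after the job is handed in, with the robot touching nothing.
It also fails if it takes over 112 s, if anything falls off the work surface, if the arm or the gripper's body presses on something with over 40 N, if the wrist force passes 120 N, or if a joint passes its speed limit or range.

## Working session

There is one attempt and no reset: what is moved stays moved. The work goes in short steps, Python scripts to look and compute and a tool call to move; the robot and the scene stay as the last step left them, time stands still between calls to the robot, and variables do not carry over. Pictures are saved under pics/ and viewed, about 12 in all and at most 16, crops included, and the job is handed in when it is done.

Besides the shell and the picture viewer there is one more tool, called after "Emit:" by a JSON object that holds its "api" and its "payload". servo_tool: Moves the arm, as the interface text tells. Its arguments: {"type":"object","properties":{"rows":{"type":"array","items":{"type":"array"}},"force":{"type":"number"}},"required":["rows"]}

```bash
mkdir -p pics; cat > h.py <<'E'
import numpy as np, cv2
from rig import *
def pix2w(cam,u,v,z,cal=None):
    c=cal or get_calibration(cam);K=np.array(c["intrinsics"]);T=np.array(c["world_to_cam"])
    R,t=T[:3,:3],T[:3,3];o=-R.T@t;d=R.T@np.linalg.inv(K)@np.array([u,v,1.])
    return o+d*(z-o[2])/d[2]
def w2pix(cam,p,cal=None):
    c=cal or get_calibration(cam);K=np.array(c["intrinsics"]);T=np.array(c["world_to_cam"])
    q=K@(T[:3,:3]@np.array(p,float)+T[:3,3]);return q[:2]/q[2]
def find(cam,thing):
    c=get_calibration(cam);T=np.array(c["world_to_cam"]);out=[]
    for b in boxes_of(cam,thing):
        p=T[:3,:3].T@(np.array(b["centre"])-T[:3,3]);out.append((round(b["conf"],2),p.round(0).tolist(),w2pix(cam,p,c).round(0).tolist()))
    return out
E
python3 - <<'E'
from h import *
s=sense();print(s["clock"],s["eef_pos"],s["tcp_rot"],s["opening"])
for n in("scene","top"):
    cv2.imwrite(f"pics/{n}0.png",cv2.resize(grab_frame(n),None,fx=1.42,fy=1.42))
for t in "saucer pot jar marker_long marker_short tray_rect tray_round mug trowel".split():
    print(t,find("top",t))
E
```

```text
0.0 [ 216.39672807 -585.82614133  230.53891633] [-3.14016659e+00 -3.35403117e-05  3.53803225e-01] 1.001956581274101
saucer [(0.97, [764.0, -207.0, 3.0], [384.0, 145.0]), (0.83, [661.0, -212.0, 9.0], [389.0, 188.0]), (0.81, [712.0, -323.0, 5.0], [435.0, 165.0])]
pot [(0.92, [434.0, -6.0, 34.0], [303.0, 290.0]), (0.5, [560.0, 12.0, 8.0], [293.0, 233.0])]
jar [(0.72, [651.0, 221.0, 62.0], [198.0, 194.0])]
marker_long [(0.64, [562.0, 10.0, 9.0], [294.0, 232.0]), (0.36, [464.0, 298.0, 3.0], [171.0, 277.0])]
marker_short [(0.5, [671.0, 10.0, 10.0], [293.0, 186.0]), (0.3, [662.0, -211.0, 7.0], [388.0, 188.0])]
tray_rect [(0.69, [463.0, 299.0, 4.0], [170.0, 278.0])]
tray_round [(0.97, [451.0, -293.0, 4.0], [427.0, 278.0]), (0.2, [435.0, -3.0, 32.0], [301.0, 289.0])]
mug [(0.97, [682.0, 381.0, 35.0], [130.0, 183.0]), (0.5, [560.0, 12.0, 9.0], [293.0, 233.0])]
trowel [(0.68, [797.0, 61.0, 9.0], [270.0, 133.0])]
```

View pics/top0.png

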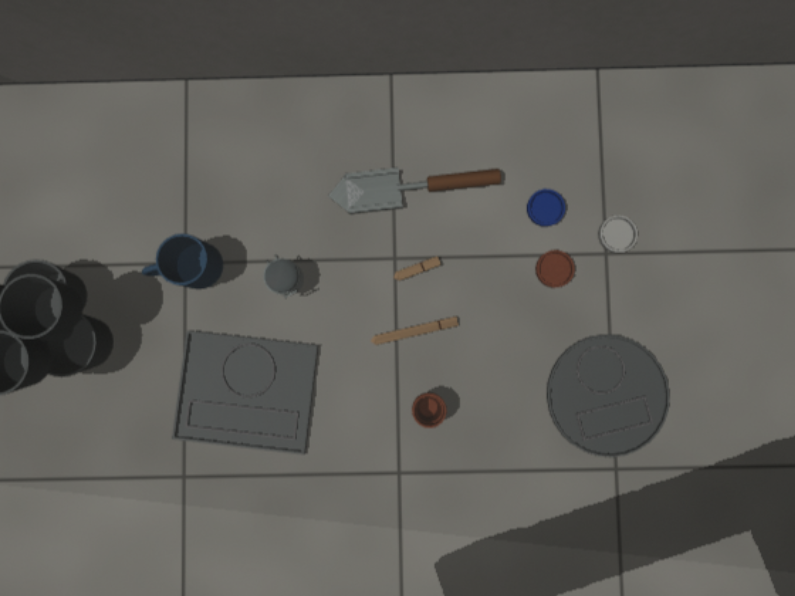

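View pics/scene0.png

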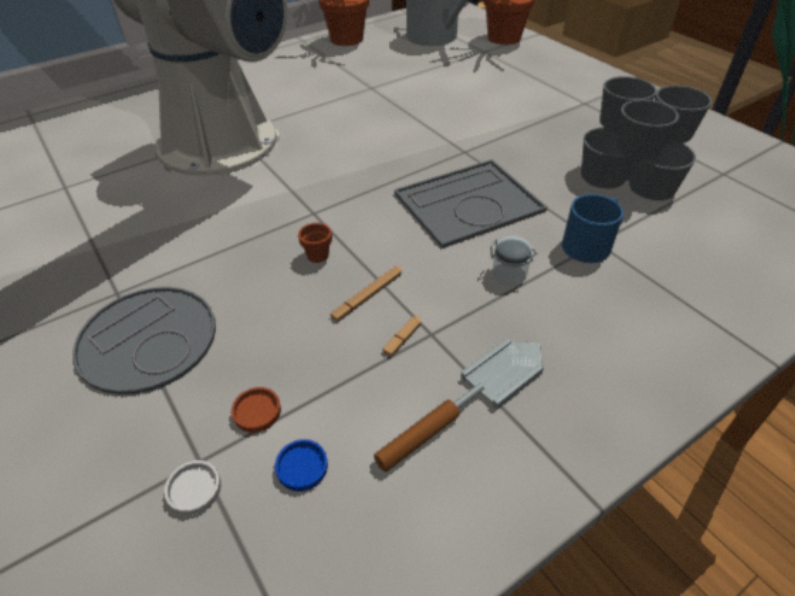

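```bash
python3 - <<'E'
from h import *
im=grab_frame("top");c=get_calibration("top")
def stat(t,z,k=3):
    for m in trace("top",t)[:k]:
        ys,xs=np.nonzero(m["mask"]); 
        P=np.array([pix2w("top",u,v,z,c)[:2] for u,v in zip(xs,ys)]).astype(np.float32)
        r=cv2.minAreaRect(P);e=cv2.minEnclosingCircle(P)
        print(t,round(m["conf"],2),"mean",P.mean(0).round(1),"rect",np.round(r[0],1),np.round(r[1],1),round(r[2],1),"circ",np.round(e[0],1),round(e[1],1))
for t,z in dict(tray_rect=10,tray_round=10,saucer=14,pot=50,marker_long=10,marker_short=10,jar=56).items(): stat(t,z)
# rectified views (3 px/mm? ) of trays, jar
def rect(x0,x1,y0,y1,z,s):
    src=np.array([w2pix("top",(x,y,z),c) for x,y in((x1,y1),(x1,y0),(x0,y0),(x0,y1))],np.float32)
    W,H=int((y1-y0)*s),int((x1-x0)*s)
    M=cv2.getPerspectiveTransform(src,np.array([[0,0],[W,0],[W,H],[0,H]],np.float32))
    g=cv2.warpPerspective(im,M,(W,H),flags=cv2.INTER_CUBIC)
    return cv2.convertScaleAbs(g,alpha=2.2)
a=rect(330,580,170,430,6,1.5);b=rect(330,580,-430,-170,6,1.5)
cv2.imwrite("pics/r1.png",np.hstack([a,b]))
cv2.imwrite("pics/r2.png",np.hstack([rect(590,710,150,290,56,3),rect(540,700,-60,80,10,3)[:360]]))
K=c["intrinsics"];print(K,pix2w("top",280,210,0,c))
k=get_calibration("wrist");print(np.array(k["world_to_cam"]).round(2),np.array(k["intrinsics"]).round(0).tolist())
E
```

```text
tray_rect 0.61 mean [468.5 292. ] rect [468.5 291.8] [219.6 178.3] 82.3 circ [469.7 292.7] 137.7
tray_round 0.65 mean [ 452.9 -293.5] rect [ 454.2 -293.7] [194.6 191.9] 42.9 circ [ 452.6 -293.4] 98.8
saucer 0.97 mean [ 658.4 -215.6] rect [ 658.8 -215. ] [62.4 58.2] 88.7 circ [ 657.8 -215.6] 31.9
saucer 0.9 mean [ 760.1 -204.2] rect [ 759.8 -203.8] [60.7 59. ] 88.6 circ [ 760.7 -204.4] 32.9
saucer 0.71 mean [ 713.2 -318.9] rect [ 712.6 -318.8] [58.5 63.3] 43.4 circ [ 713.8 -318.2] 32.4
pot 0.67 mean [439.8  -3.9] rect [439.9  -3.7] [53.4 51. ] 25.4 circ [439.9  -4.1] 27.0
marker_long 0.72 mean [563.2  13.8] rect [563.  15.] [ 16.8 142.9] 11.8 circ [561.8  14.8] 71.5
marker_short 0.65 mean [562.9  17. ] rect [562.6  15.8] [ 19.  144.6] 10.8 circ [563.   15.9] 72.3
marker_short 0.46 mean [664.  11.] rect [663.9   9.4] [19.2 77.4] 17.3 circ [662.9   9.1] 38.7
jar 0.93 mean [650.6 219.6] rect [651.4 220.7] [65.2 56.3] 44.3 circ [651.6 219.8] 33.2
[[416.3980728    0.         281.31751086]
 [  0.         416.3980728  207.99556508]
 [  0.           0.           1.        ]] [615.21440979  41.67239949   0.        ]
[[ 3.5000e-01 -9.4000e-01  0.0000e+00 -6.2496e+02]
 [-8.9000e-01 -3.3000e-01  3.1000e-01 -3.9640e+01]
 [-2.9000e-01 -1.1000e-01 -9.5000e-01  3.7893e+02]
 [ 0.0000e+00  0.0000e+00  0.0000e+00  1.0000e+00]] [[324.0, 0.0, 276.0], [0.0, 324.0, 206.0], [0.0, 0.0, 1.0]]
```

View pics/r1.png

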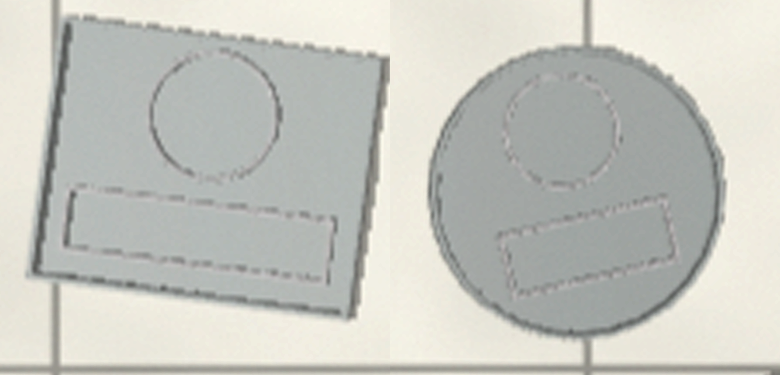

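View pics/r2.png

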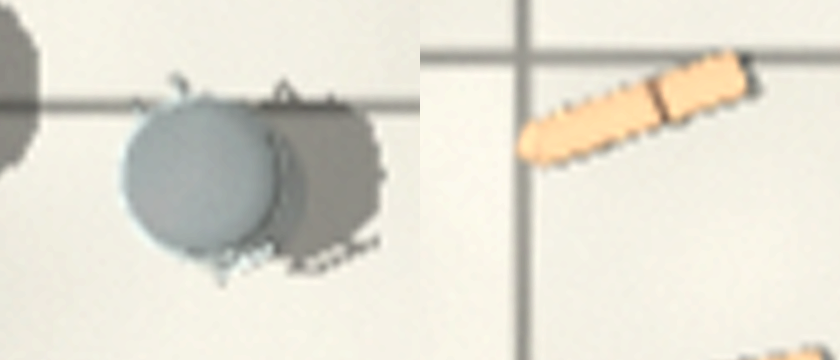

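Emit:
{"api": "servo_tool", "payload": {"rows": [[85, [0, 0, 0], [0, 0, 9]], [85, [0, 0, 0], [0, 0, 9]], [85, [0, 0, 0], [0, 0, 9]], [85, [33, -35, 9], [0, 0, 0]], [85, [33, -35, 9], [0, 0, 0]], [85, [33, -35, 9], [0, 0, 0]], [85, [33, -35, 9], [0, 0, 0]], [85, [33, -35, 9], [0, 0, 0]]], "force": 30}}

```text
clock: 1.95
eef_pos: [402.1, -430.8, 186.2]
tcp_rot: [3.141, -0.0, -0.118]
contact_force: [0.4, -0.7, -0.7]
opening: 0.998
```

```bash
cat > go.py <<'E'
import sys,time
from h import *
s=sense();x,y,z,yaw=map(float,sys.argv[1:5])
p=np.array(s["eef_pos"]);r=np.array(s["tcp_rot"]);a=np.radians(yaw)
d=np.array([x,y,z])-p
print("t",round(s["clock"],2),"p",p.round(1),"rpy",np.degrees(r).round(1),"F",np.round(s["contact_force"],1),"open",round(s["opening"]*85.4,1))
print("turn z first",round((np.degrees(r[2])-yaw+180)%360-180,1),"then shift",np.round([d[0]*np.cos(a)+d[1]*np.sin(a),d[0]*np.sin(a)-d[1]*np.cos(a),-d[2]],1))
E
python3 go.py 658.5 -215.5 120 -6.8
```

```text
t 1.95 p [ 402.1 -430.8  186.2] rpy [180.   -0.   -6.7] F [ 0.4 -0.7 -0.7] open 85.2
turn z first 0.1 then shift [ 229.1 -244.2   66.2]
```

Emit:
{"api": "servo_tool", "payload": {"rows": [[85, [32.7, -34.9, 9.5], [0, 0, 0]], [85, [32.7, -34.9, 9.5], [0, 0, 0]], [85, [32.7, -34.9, 9.5], [0, 0, 0]], [85, [32.7, -34.9, 9.5], [0, 0, 0]], [85, [32.7, -34.9, 9.5], [0, 0, 0]], [85, [32.7, -34.9, 9.5], [0, 0, 0]], [85, [32.7, -34.9, 9.5], [0, 0, 0]], [85, [0, 0, 0], [0, 0, 0]]]}}

```text
clock: 2.95
eef_pos: [658.7, -213.5, 118.8]
tcp_rot: [-3.141, 0.0, -0.114]
contact_force: [-0.9, -0.2, 0.7]
opening: 0.997
```

```bash
python3 go.py 658.5 -215.5 120 -6.8; python3 - <<'E'
from h import *
c=get_calibration("wrist");im=grab_frame("wrist")
print(find("wrist","saucer"))
for m in trace("wrist","saucer")[:2]:
    ys,xs=np.nonzero(m["mask"]);P=np.array([pix2w("wrist",u,v,12,c)[:2] for u,v in zip(xs,ys)]).astype(np.float32)
    print(m["conf"],cv2.minEnclosingCircle(P),P.mean(0))
for p in((658.5,-215.5,12),): 
    u=w2pix("wrist",p,c);print(u);cv2.circle(im,tuple(int(k) for k in u),3,(0,255,0),-1)
cv2.imwrite("pics/w1.png",im)
E
```

```text
t 2.95 p [ 658.7 -213.5  118.8] rpy [-180.     0.    -6.5] F [-0.9 -0.2  0.7] open 85.1
turn z first 0.3 then shift [ 0.1  2.  -1.2]
[(0.91, [714.0, -323.0, 7.0], [410.0, 115.0]), (0.63, [762.0, -206.0, 7.0], [247.0, 66.0]), (0.61, [661.0, -219.0, 0.0], [281.0, 196.0])]
0.94 ((760.7685546875, -205.24269104003906), 30.7431583404541) [ 761.77765 -205.22003]
0.73 ((660.2858276367188, -216.47935485839844), 31.689409255981445) [ 660.99756 -216.48624]
[279.3458119  205.06870814]
```

View pics/w1.png

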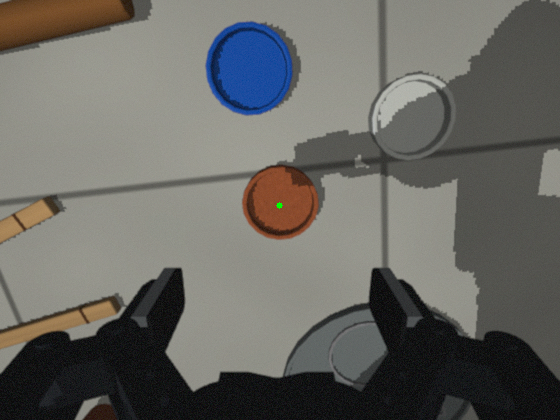

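Emit:
{"api": "servo_tool", "payload": {"rows": [[85, [1, 2.5, 30], [0, 0, 0]], [80, [0, 0, 30], [0, 0, 0]], [75, [0, 0, 30], [0, 0, 0]], [70, [0, 0, 17], [0, 0, 0]], [70, [0, 0, 8], [0, 0, 0]], [70, [0, 0, 3], [0, 0, 0]], [70, [0, 0, 2], [0, 0, 0]], [70, [0, 0, 0], [0, 0, 0]]]}}

```text
clock: 4.1
eef_pos: [658.0, -218.7, 0.4]
tcp_rot: [3.141, -0.001, -0.117]
contact_force: [-0.8, -0.0, 0.4]
opening: 0.823
```

Emit:
{"api": "servo_tool", "payload": {"rows": [[70, [1, -2, 1.5], [0, 0, 0]], [70, [0, 0, 1], [0, 0, 0]], [70, [0, 0, 0], [0, 0, 0]], [60, [0, 0, 0], [0, 0, 0]], [55, [0, 0, 0], [0, 0, 0]], [55, [0, 0, 0], [0, 0, 0]], [55, [0, 0, 0], [0, 0, 0]]]}}

```text
clock: 4.97
eef_pos: [658.8, -216.8, -2.3]
tcp_rot: [-3.142, -0.0, -0.118]
contact_force: [-1.6, 1.2, 5.4]
opening: 0.692
```

Emit:
{"api": "servo_tool", "payload": {"rows": [[50, [0, 0, 0], [0, 0, 0]], [50, [0, 0, 0], [0, 0, 0]], [50, [0, 0, -5], [0, 0, 0]], [50, [0, 0, -15], [0, 0, 0]], [50, [0, 0, -30], [0, 0, 0]], [50, [0, 0, -30], [0, 0, 0]], [50, [0, 0, -30], [0, 0, 0]], [50, [0, 0, 0], [0, 0, 0]]]}}

```text
clock: 5.98
eef_pos: [660.8, -217.4, 110.9]
tcp_rot: [3.14, -0.006, -0.117]
contact_force: [0.2, 1.0, -1.0]
opening: 0.696
```

```bash
python3 go.py 503.3 286.7 120 -6.8; python3 - <<'E'
from h import *
cv2.imwrite("pics/w2.png",grab_frame("wrist"))
print(find("wrist","saucer"))
E
```

```text
t 5.97 p [ 660.8 -217.4  110.9] rpy [179.9  -0.3  -6.7] F [ 0.2  1.  -1. ] open 59.4
turn z first 0.1 then shift [-216.  -481.9   -9.1]
[(0.88, [661.0, -223.0, 112.0], [289.0, 272.0]), (0.78, [763.0, -204.0, 3.0], [241.0, 69.0]), (0.72, [714.0, -323.0, -1.0], [409.0, 119.0])]
```

View pics/w2.png

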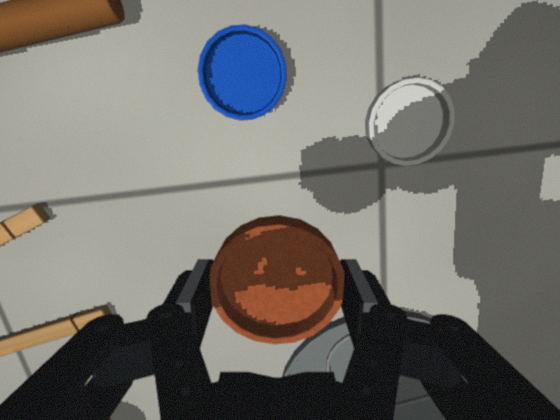

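Emit:
{"api": "servo_tool", "payload": {"rows": [[50, [-10, -22, -1], [0, 0, 0]], [50, [-18, -40, -1], [0, 0, 0]], [50, [-18, -40, -1], [0, 0, 0]], [50, [-18, -40, -1], [0, 0, 0]], [50, [-18, -40, -1], [0, 0, 0]], [50, [-18, -40, -1], [0, 0, 0]], [50, [-18, -40, -1], [0, 0, 0]], [50, [-18, -40, -1], [0, 0, 0]]]}}

```text
clock: 7.08
eef_pos: [556.9, 101.0, 114.3]
tcp_rot: [3.141, 0.002, -0.117]
contact_force: [0.5, 0.1, -0.0]
opening: 0.698
```

Emit:
{"api": "servo_tool", "payload": {"rows": [[50, [-18, -40, 0], [0, 0, 0]], [50, [-18, -40, 0], [0, 0, 0]], [50, [-18, -40, 0], [0, 0, 0]], [50, [-18, -40, 0], [0, 0, 0]], [50, [-8, -20, 0], [0, 0, 0]], [50, [0, 0, 0], [0, 0, 0]]]}}

```text
clock: 7.82
eef_pos: [499.6, 288.2, 114.7]
tcp_rot: [3.141, 0.001, -0.115]
contact_force: [0.2, -0.5, -0.4]
opening: 0.698
```

```bash
python3 go.py 503.3 286.7 3 -6.8;  python3 - <<'E'
from h import *
c=get_calibration("wrist");im=cv2.convertScaleAbs(grab_frame("wrist"),alpha=1.6)
a=np.radians(-6.8);C=np.array([503.3,286.7])
for k in range(60):
    t=k*.1047;u=w2pix("wrist",(C[0]+41*np.cos(t),C[1]+41*np.sin(t),7),c);cv2.circle(im,tuple(int(v) for v in u),1,(0,255,0),-1)
cv2.imwrite("pics/w3.png",im)
E
```

```text
t 7.83 p [499.6 288.2 114.7] rpy [ 1.8e+02  1.0e-01 -6.6e+00] F [ 0.2 -0.5 -0.4] open 59.6
turn z first 0.2 then shift [  3.9   1.  111.7]
```

View pics/w3.png

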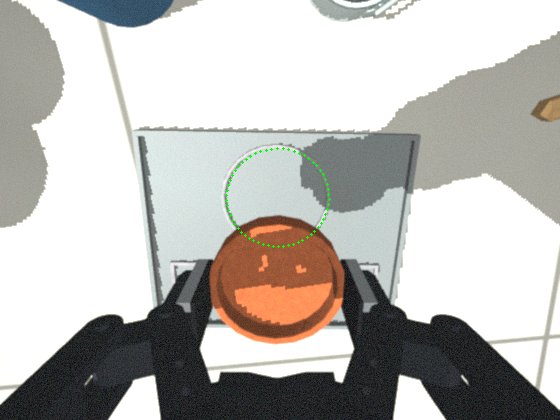

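Emit:
{"api": "servo_tool", "payload": {"rows": [[50, [4.5, 0, 20], [0, 0, 0]], [50, [0, 0, 30], [0, 0, 0]], [50, [0, 0, 30], [0, 0, 0]], [50, [0, 0, 18], [0, 0, 0]], [50, [0, 0, 7], [0, 0, 0]], [50, [0, 0, 3], [0, 0, 0]], [50, [0, 0, 2], [0, 0, 0]], [50, [0, 0, 0], [0, 0, 0]]]}}

```text
clock: 8.88
eef_pos: [505.6, 286.9, 5.9]
tcp_rot: [-3.141, -0.001, -0.117]
contact_force: [-0.6, -0.5, -0.0]
opening: 0.699
```

Emit:
{"api": "servo_tool", "payload": {"rows": [[50, [-1, 0, 2], [0, 0, 0]], [50, [0, 0, 1], [0, 0, 0]], [50, [0, 0, 0.5], [0, 0, 0]], [50, [0, 0, 0], [0, 0, 0]]]}}

```text
clock: 9.38
eef_pos: [504.2, 286.8, 1.8]
tcp_rot: [3.142, 0.0, -0.117]
contact_force: [0.4, -0.0, -0.4]
opening: 0.695
```

Emit:
{"api": "servo_tool", "payload": {"rows": [[50, [0, 0, 0.6], [0, 0, 0]], [50, [0, 0, 0], [0, 0, 0]]]}}

```text
clock: 9.62
eef_pos: [504.2, 286.8, 1.6]
tcp_rot: [-3.142, 0.0, -0.117]
contact_force: [-1.7, -1.1, 5.6]
opening: 0.692
```

Emit:
{"api": "servo_tool", "payload": {"rows": [[65, [0, 0, 0], [0, 0, 0]], [70, [0, 0, 0], [0, 0, 0]], [76, [0, 0, 0], [0, 0, 0]], [76, [0, 0, -8], [0, 0, 0]], [80, [0, 0, -30], [0, 0, 0]], [85, [0, 0, -40], [0, 0, 0]], [85, [0, 0, -40], [0, 0, 0]], [85, [0, 0, 0], [0, 0, 0]]]}}

```text
clock: 10.62
eef_pos: [506.3, 288.0, 122.9]
tcp_rot: [-3.138, -0.005, -0.117]
contact_force: [0.3, -0.4, 0.2]
opening: 0.993
```

```bash
python3 go.py 440 -4 110 -6.8;  python3 - <<'E'
from h import *
c=get_calibration("wrist");im=cv2.convertScaleAbs(grab_frame("wrist"),alpha=1.6)
for m in trace("wrist","saucer")[:2]:
    ys,xs=np.nonzero(m["mask"]);P=np.array([pix2w("wrist",u,v,16,c)[:2] for u,v in zip(xs,ys)]).astype(np.float32)
    print(m["conf"],cv2.minEnclosingCircle(P),P.mean(0))
cv2.imwrite("pics/w4.png",im)
E
```

```text
t 10.62 p [506.3 288.  122.9] rpy [-179.8   -0.3   -6.7] F [ 0.3 -0.4  0.2] open 84.8
turn z first 0.1 then shift [-31.2 297.8  12.9]
0.73 ((505.4400634765625, 287.36865234375), 31.81386375427246) [506.25555 286.9932 ]
```

View pics/w4.png

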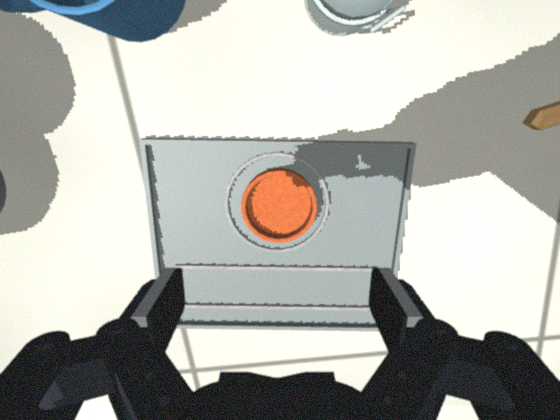

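Emit:
{"api": "servo_tool", "payload": {"rows": [[85, [-2, 20, 1], [0, 0, 0]], [85, [-4, 40, 2], [0, 0, 0]], [85, [-4, 40, 2], [0, 0, 0]], [85, [-4, 40, 2], [0, 0, 0]], [85, [-4, 40, 2], [0, 0, 0]], [85, [-4, 40, 2], [0, 0, 0]], [85, [-4, 40, 2], [0, 0, 0]], [85, [-4, 38, 0], [0, 0, 0]]]}}

```text
clock: 11.72
eef_pos: [437.1, -7.5, 104.9]
tcp_rot: [3.141, 0.003, -0.118]
contact_force: [0.8, 0.2, -1.0]
opening: 0.995
```

Emit:
{"api": "servo_tool", "payload": {"rows": [[85, [0, 0, 0], [0, 0, 0]], [85, [0, 0, 0], [0, 0, 0]]]}}

```text
clock: 11.98
eef_pos: [438.7, -5.9, 105.6]
tcp_rot: [-3.142, 0.001, -0.119]
contact_force: [0.3, 0.6, 0.7]
opening: 0.997
```

```bash
python3 go.py 440 -4 20 -6.8;  python3 - <<'E'
from h import *
c=get_calibration("wrist");grab_frame("wrist")
for m in trace("wrist","pot")[:2]:
    ys,xs=np.nonzero(m["mask"]);P=np.array([pix2w("wrist",u,v,50,c)[:2] for u,v in zip(xs,ys)]).astype(np.float32)
    print(m["conf"],cv2.minEnclosingCircle(P),P.mean(0))
E
```

```text
t 11.97 p [438.7  -5.9 105.6] rpy [-1.8e+02  1.0e-01 -6.8e+00] F [0.3 0.6 0.7] open 85.2
turn z first 0.0 then shift [ 1.1 -2.  85.6]
0.86 ((441.21490478515625, -4.7395195960998535), 28.77501106262207) [442.0102     -3.8487842]
```

Emit:
{"api": "servo_tool", "payload": {"rows": [[85, [1.7, -1.6, 25], [0, 0, 0]], [85, [0, 0, 30], [0, 0, 0]], [80, [0, 0, 22], [0, 0, 0]], [75, [0, 0, 8], [0, 0, 0]], [65, [0, 0, 0], [0, 0, 0]], [50, [0, 0, 0], [0, 0, 0]], [45, [0, 0, 0], [0, 0, 0]], [45, [0, 0, 0], [0, 0, 0]]]}}

```text
clock: 13.08
eef_pos: [442.0, -4.1, 22.0]
tcp_rot: [-3.141, -0.001, -0.118]
contact_force: [-1.3, 1.5, 7.1]
opening: 0.63
```

Emit:
{"api": "servo_tool", "payload": {"rows": [[45, [0, 0, 0], [0, 0, 0]], [45, [0, 0, 0], [0, 0, 0]]]}}

```text
clock: 13.32
eef_pos: [442.1, -4.2, 22.0]
tcp_rot: [-3.141, -0.001, -0.118]
contact_force: [0.0, 1.9, 7.4]
opening: 0.628
```

Emit:
{"api": "servo_tool", "payload": {"rows": [[45, [0, 0, -8], [0, 0, 0]], [45, [0, 0, -30], [0, 0, 0]], [45, [0, 0, -35], [0, 0, 0]], [45, [0, 0, -20], [0, 0, 0]], [45, [3, -20, 0], [0, 0, 0]], [45, [4, -40, 0], [0, 0, 0]], [45, [4, -40, 0], [0, 0, 0]], [45, [4, -40, 0], [0, 0, 0]]]}}

```text
clock: 14.32
eef_pos: [472.9, 134.2, 114.8]
tcp_rot: [-3.141, -0.001, -0.118]
contact_force: [1.4, -0.5, -0.8]
opening: 0.628
```

Emit:
{"api": "servo_tool", "payload": {"rows": [[45, [4, -40, 0], [0, 0, 0]], [45, [4, -40, 0], [0, 0, 0]], [45, [3, -40, 0], [0, 0, 0]], [45, [2, -30, 0], [0, 0, 0]], [45, [0, 0, 0], [0, 0, 0]], [45, [0, 0, 0], [0, 0, 0]]]}}

```text
clock: 15.08
eef_pos: [502.7, 279.9, 114.2]
tcp_rot: [3.141, 0.001, -0.117]
contact_force: [-0.2, -0.5, -1.0]
opening: 0.629
```

```bash
python3 go.py 505.3 287 31 -6.8
```

```text
t 15.07 p [502.7 279.9 114.2] rpy [180.    0.   -6.7] F [-0.2 -0.5 -1. ] open 53.7
turn z first 0.1 then shift [ 1.8 -7.3 83.2]
```

Emit:
{"api": "servo_tool", "payload": {"rows": [[45, [2.3, -7.3, 5], [0, 0, 0]], [45, [0, 0, 25], [0, 0, 0]], [45, [0, 0, 25], [0, 0, 0]], [45, [0, 0, 15], [0, 0, 0]], [45, [0, 0, 7], [0, 0, 0]], [45, [0, 0, 3], [0, 0, 0]], [45, [0, 0, 0], [0, 0, 0]]]}}

```text
clock: 15.95
eef_pos: [506.6, 287.6, 34.6]
tcp_rot: [-3.141, -0.001, -0.118]
contact_force: [-0.4, 0.5, -0.3]
opening: 0.631
```

Emit:
{"api": "servo_tool", "payload": {"rows": [[45, [-0.5, 0.5, 1.5], [0, 0, 0]], [45, [0, 0, 1], [0, 0, 0]], [45, [0, 0, 0.6], [0, 0, 0]], [45, [0, 0, 0], [0, 0, 0]]]}}

```text
clock: 16.45
eef_pos: [505.8, 287.1, 31.1]
tcp_rot: [-3.142, -0.0, -0.117]
contact_force: [0.9, 0.0, -1.6]
opening: 0.629
```

Emit:
{"api": "servo_tool", "payload": {"rows": [[45, [0, 0, 0.7], [0, 0, 0]], [45, [0, 0, 0], [0, 0, 0]]]}}

```text
clock: 16.7
eef_pos: [505.8, 287.1, 31.0]
tcp_rot: [-3.141, -0.0, -0.117]
contact_force: [-1.9, -1.0, 6.8]
opening: 0.632
```

Emit:
{"api": "servo_tool", "payload": {"rows": [[58, [0, 0, 0], [0, 0, 0]], [64, [0, 0, 0], [0, 0, 0]], [72, [0, 0, 0], [0, 0, 0]], [76, [0, 0, -8], [0, 0, 0]], [76, [0, 0, -30], [0, 0, 0]], [76, [0, 0, -40], [0, 0, 0]], [76, [0, 0, -20], [0, 0, 0]], [76, [0, 0, 0], [0, 0, 0]]]}}

```text
clock: 17.7
eef_pos: [506.9, 287.6, 130.4]
tcp_rot: [-3.139, -0.003, -0.117]
contact_force: [-0.1, 0.1, -0.1]
opening: 0.893
```

```bash
python3 go.py 563 14.5 120 -6.8;  python3 - <<'E'
from h import *
cv2.imwrite("pics/w5.png",cv2.convertScaleAbs(grab_frame("wrist"),alpha=1.6))
E
```

```text
t 17.7 p [506.9 287.6 130.4] rpy [-179.9   -0.2   -6.7] F [-0.1  0.1 -0.1] open 76.2
turn z first 0.1 then shift [ 88.1 264.6  10.4]
```

View pics/w5.png

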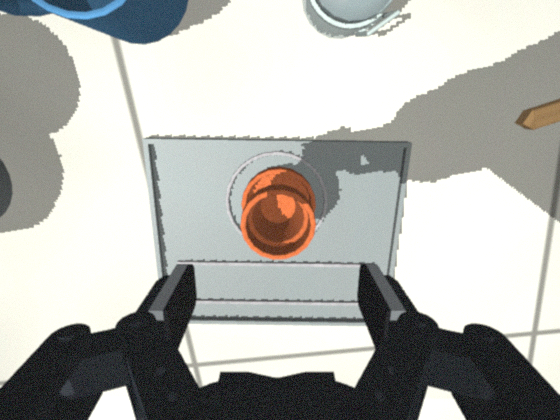

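Emit:
{"api": "servo_tool", "payload": {"rows": [[60, [8, 24, 0], [0, 0, 0]], [50, [13, 40, 2], [0, 0, 0]], [50, [13, 40, 2], [0, 0, 0]], [50, [13, 40, 2], [0, 0, 0]], [50, [13, 40, 2], [0, 0, 0]], [50, [13, 40, 2], [0, 0, 0]], [50, [13, 40, 0], [0, 0, 0]], [50, [0, 0, 0], [0, 0, -9.8]]]}}

```text
clock: 18.75
eef_pos: [559.8, 12.2, 116.9]
tcp_rot: [3.141, 0.002, 0.054]
contact_force: [-0.2, 0.2, 0.8]
opening: 0.586
```

Emit:
{"api": "servo_tool", "payload": {"rows": [[50, [0, 0, 0], [0, 0, -10]], [50, [0, 0, 0], [0, 0, -10]], [50, [0, 0, 0], [0, 0, -10]], [50, [0, 0, 0], [0, 0, -10]], [50, [0, 0, 0], [0, 0, -10]], [50, [0, 0, 0], [0, 0, -10]], [50, [0, 0, 0], [0, 0, -10]], [50, [0, 0, 0], [0, 0, -10]]]}}

```text
clock: 19.75
eef_pos: [559.2, 14.8, 116.9]
tcp_rot: [-3.139, 0.0, 1.456]
contact_force: [-0.7, -0.6, -0.3]
opening: 0.586
```

Emit:
{"api": "servo_tool", "payload": {"rows": [[50, [0, 0, 0], [0, 0, -10]], [50, [0, 0, 0], [0, 0, -8.5]], [50, [0, 0, 0], [0, 0, 0]], [50, [0, 0, 0], [0, 0, 0]]]}}

```text
clock: 20.25
eef_pos: [559.7, 14.8, 117.6]
tcp_rot: [-3.14, -0.0, 1.77]
contact_force: [0.3, -0.5, 0.3]
opening: 0.583
```

```bash
cat > mk.py <<'E'
from h import *
import sys
c=get_calibration("wrist");im=grab_frame("wrist")
for t in sys.argv[1:]:
  for m in trace("wrist",t)[:2]:
    k=m["mask"].astype(np.uint8);ys,xs=np.nonzero(k)
    P=np.array([pix2w("wrist",u,v,10,c)[:2] for u,v in zip(xs,ys)]).astype(np.float32)
    r=cv2.minAreaRect(P);w,v=np.linalg.eigh(np.cov(P.T));d=v[:,1]*np.sign(v[1,1])
    print(t,round(m["conf"],2),"mean",P.mean(0),"rect",r,"axis from y",np.degrees(np.arctan2(-d[0],d[1])))
E
python3 go.py 563 14.5 4 101.5; python3 mk.py marker_long
```

```text
t 20.25 p [559.7  14.8 117.6] rpy [-179.9   -0.   101.4] F [ 0.3 -0.5  0.3] open 49.8
turn z first -0.1 then shift [ -0.9   3.1 113.6]
marker_long 0.86 mean [561.166     21.844385] rect ((561.8167724609375, 17.558570861816406), (15.26784610748291, 143.00807189941406), 12.046887397766113) axis from y 12.02360683764386
```

Emit:
{"api": "servo_tool", "payload": {"rows": [[40, [0.2, 2.4, 30], [0, 0, -0.6]], [36, [0, 0, 35], [0, 0, 0]], [36, [0, 0, 25], [0, 0, 0]], [36, [0, 0, 14], [0, 0, 0]], [36, [0, 0, 6], [0, 0, 0]], [36, [0, 0, 2], [0, 0, 0]], [36, [0, 0, 0], [0, 0, 0]]]}}

```text
clock: 21.22
eef_pos: [563.0, 15.5, 7.0]
tcp_rot: [3.141, 0.0, 1.783]
contact_force: [-0.1, 0.7, 0.1]
opening: 0.421
```

```bash
python3 go.py 562 16 4 102
```

```text
t 21.23 p [563.   15.5   7. ] rpy [179.9   0.  102.2] F [-0.1  0.7  0.1] open 35.9
turn z first 0.2 then shift [ 0.7 -0.9  3. ]
```

Emit:
{"api": "servo_tool", "payload": {"rows": [[30, [0.5, 0, 2], [0, 0, 0]], [20, [0, 0, 1], [0, 0, 0]], [10, [0, 0, 0], [0, 0, 0]], [8, [0, 0, 0], [0, 0, 0]], [8, [0, 0, 0], [0, 0, 0]], [8, [0, 0, 0], [0, 0, 0]]], "force": 40}}

```text
clock: 21.98
eef_pos: [562.7, 16.0, 3.7]
tcp_rot: [3.141, 0.0, 1.783]
contact_force: [-0.7, -0.5, 5.2]
opening: 0.168
```

Emit:
{"api": "servo_tool", "payload": {"rows": [[8, [0, 0, 0], [0, 0, 0]], [8, [0, 0, -6], [0, 0, 0]], [8, [0, 0, -30], [0, 0, 0]], [8, [0, 0, -40], [0, 0, 0]], [8, [0, 0, -24], [0, 0, 0]], [8, [0, 0, 0], [0, 0, 9.5]], [8, [0, 0, 0], [0, 0, 9.5]], [8, [0, 0, 0], [0, 0, 0]]]}}

```text
clock: 22.98
eef_pos: [562.3, 15.9, 103.5]
tcp_rot: [-3.141, 0.0, 1.453]
contact_force: [0.3, 0.3, 0.6]
opening: 0.166
```

```bash
python3 go.py 425.5 296 100 83.2; python3 - <<'E'
from h import *
cv2.imwrite("pics/w6.png",cv2.convertScaleAbs(grab_frame("wrist"),alpha=1.3))
E
```

```text
t 22.98 p [562.3  15.9 103.5] rpy [-180.     0.    83.2] F [0.3 0.3 0.6] open 14.2
turn z first 0.0 then shift [ 261.9 -169.     3.5]
```

View pics/w6.png

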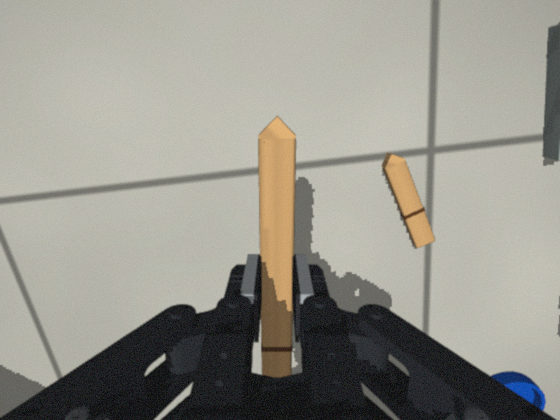

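Emit:
{"api": "servo_tool", "payload": {"rows": [[8, [20, -13, 0], [0, 0, 0]], [8, [35, -22, 0], [0, 0, 0]], [8, [35, -22, 0], [0, 0, 0]], [8, [35, -22, 0], [0, 0, 0]], [8, [35, -22, 0], [0, 0, 0]], [8, [35, -23, 0], [0, 0, 0]], [8, [35, -23, 0], [0, 0, 0]], [8, [32, -22, 0], [0, 0, 0]]]}}

```text
clock: 24.02
eef_pos: [425.0, 297.4, 103.4]
tcp_rot: [-3.142, -0.0, 1.456]
contact_force: [0.4, -0.6, 0.2]
opening: 0.164
```

Emit:
{"api": "servo_tool", "payload": {"rows": [[8, [0, 0, 0], [0, 0, 0]], [8, [0, 0, 0], [0, 0, 0]]]}}

```text
clock: 24.28
eef_pos: [425.8, 295.8, 103.3]
tcp_rot: [-3.141, 0.001, 1.454]
contact_force: [0.0, -0.4, -0.5]
opening: 0.17
```

```bash
python3 go.py 425.5 296 10 83.2; python3 - <<'E'
from h import *
c=get_calibration("wrist");p=np.array(sense()["eef_pos"]);q=pix2w("wrist",277,116,p[2]+5,c);print(q,np.linalg.norm((q-p)[:2]))
im=cv2.convertScaleAbs(grab_frame("wrist"),alpha=1.6)
a=np.radians(-6.8);ex=np.array([np.cos(a),np.sin(a)]);ey=np.array([-ex[1],ex[0]])
pts=[w2pix("wrist",(*(np.array([425.5,296])+sx*19*ex+sy*87*ey),7),c) for sx,sy in((1,1),(1,-1),(-1,-1),(-1,1))]
cv2.polylines(im,[np.array(pts).astype(int)],True,(0,255,0),1)
cv2.imwrite("pics/w7.png",im)
E
```

```text
t 24.27 p [425.8 295.8 103.3] rpy [-180.     0.    83.3] F [ 0.  -0.4 -0.5] open 14.5
turn z first 0.1 then shift [ 0.2 -0.3 93.3]
[434.94505288 369.48210348 108.26344412] 74.2519462051157
```

View pics/w7.png

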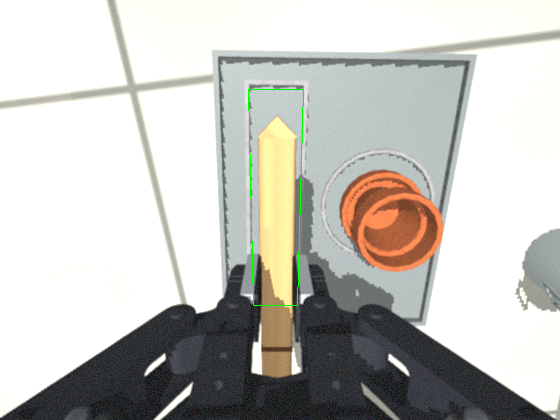

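Emit:
{"api": "servo_tool", "payload": {"rows": [[8, [1.5, 0.5, 20], [0, 0, 0]], [8, [0, 0, 30], [0, 0, 0]], [8, [0, 0, 25], [0, 0, 0]], [8, [0, 0, 12], [0, 0, 0]], [8, [0, 0, 5], [0, 0, 0]], [8, [0, 0, 1.5], [0, 0, 0]], [8, [0, 0, 0], [0, 0, 0]]]}}

```text
clock: 25.2
eef_pos: [426.9, 297.8, 10.5]
tcp_rot: [3.141, -0.001, 1.452]
contact_force: [0.5, -0.3, 0.2]
opening: 0.17
```

Emit:
{"api": "servo_tool", "payload": {"rows": [[8, [0, 0, 1.2], [0, 0, 0]], [8, [0, 0, 0], [0, 0, 0]]]}}

```text
clock: 25.45
eef_pos: [426.6, 297.7, 9.0]
tcp_rot: [3.141, -0.0, 1.452]
contact_force: [0.1, -0.5, -0.4]
opening: 0.176
```

Emit:
{"api": "servo_tool", "payload": {"rows": [[8, [0, 0, 0.8], [0, 0, 0]], [8, [0, 0, 0.5], [0, 0, 0]], [8, [0, 0, 0], [0, 0, 0]]]}}

```text
clock: 25.82
eef_pos: [426.5, 297.7, 7.6]
tcp_rot: [3.142, -0.0, 1.452]
contact_force: [-1.2, -1.5, 4.9]
opening: 0.171
```

Emit:
{"api": "servo_tool", "payload": {"rows": [[20, [0, 0, 0], [0, 0, 0]], [28, [0, 0, 0], [0, 0, 0]], [32, [0, 0, 0], [0, 0, 0]], [32, [0, 0, -6], [0, 0, 0]], [32, [0, 0, -30], [0, 0, 0]], [32, [0, 0, -45], [0, 0, 0]], [60, [0, 0, -45], [0, 0, 0]], [85, [0, 0, 0], [0, 0, 10]]]}}

```text
clock: 26.82
eef_pos: [428.5, 299.0, 137.4]
tcp_rot: [3.137, -0.005, 1.274]
contact_force: [-0.8, -0.1, 0.8]
opening: 0.784
```

Emit:
{"api": "servo_tool", "payload": {"rows": [[85, [0, 0, 0], [0, 0, 10]], [85, [0, 0, 0], [0, 0, 10]], [85, [0, 0, 0], [0, 0, 10]], [85, [0, 0, 0], [0, 0, 10]], [85, [0, 0, 0], [0, 0, 10]], [85, [0, 0, 0], [0, 0, 10]], [85, [0, 0, 0], [0, 0, 0]]]}}

```text
clock: 27.7
eef_pos: [426.4, 297.6, 133.7]
tcp_rot: [-3.141, -0.0, 0.231]
contact_force: [-1.0, 0.0, -0.1]
opening: 0.992
```

```bash
python3 go.py 640 222 130 13; python3 - <<'E'
from h import *
cv2.imwrite("pics/w8.png",cv2.convertScaleAbs(grab_frame("wrist"),alpha=1.6))
E
```

```text
t 27.7 p [426.4 297.6 133.7] rpy [-180.    -0.    13.2] F [-1.   0.  -0.1] open 84.8
turn z first 0.2 then shift [191.1 121.7   3.7]
```

Emit:
{"api": "servo_tool", "payload": {"rows": [[85, [20, 13, 0], [0, 0, 0]], [85, [35, 22, 0], [0, 0, 0]], [85, [35, 22, 0], [0, 0, 0]], [85, [35, 22, 0], [0, 0, 0]], [85, [35, 22, 0], [0, 0, 0]], [85, [31, 20.5, 0], [0, 0, 0]], [85, [0, 0, 0], [0, 0, 0]], [85, [0, 0, 0], [0, 0, 0]]]}}

```text
clock: 28.75
eef_pos: [639.9, 222.2, 132.9]
tcp_rot: [-3.142, 0.001, 0.23]
contact_force: [-0.1, -0.5, 0.6]
opening: 0.994
```

```bash
python3 go.py 650.7 221.5 130 13; python3 - <<'E'
from h import *
c=get_calibration("wrist");im=grab_frame("wrist")
print(find("wrist","jar"))
for m in trace("wrist","jar")[:1]:
    ys,xs=np.nonzero(m["mask"]);P=np.array([pix2w("wrist",u,v,58,c)[:2] for u,v in zip(xs,ys)]).astype(np.float32)
    print(m["conf"],cv2.minEnclosingCircle(P),P.mean(0))
im=cv2.convertScaleAbs(im,alpha=1.4)
u=w2pix("wrist",(650.7,221.5,58),c);cv2.circle(im,tuple(int(k) for k in u),3,(0,255,0),-1)
a=np.radians(13)
for s in(-40,40):
    u=w2pix("wrist",(650.7+s*np.cos(a),221.5+s*np.sin(a),50),c);cv2.circle(im,tuple(int(k) for k in u),3,(0,0,255),-1)
cv2.imwrite("pics/w9.png",im)
E
```

```text
t 28.75 p [639.9 222.2 132.9] rpy [-1.80e+02  1.00e-01  1.32e+01] F [-0.1 -0.5  0.6] open 84.9
turn z first 0.2 then shift [10.3  3.1  2.9]
[(0.83, [659.0, 230.0, 55.0], [272.0, 190.0])]
0.82 ((655.2041015625, 224.47433471679688), 34.260032653808594) [657.6027  225.66916]
```

View pics/w9.png

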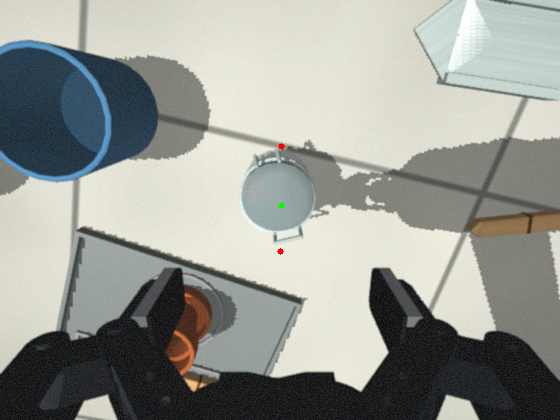

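```bash
python3 - <<'E'
import cv2
im=cv2.imread("pics/w9.png")[135:265,215:345];cv2.imwrite("pics/w10.png",cv2.resize(im,None,fx=4.5,fy=4.5,interpolation=cv2.INTER_CUBIC))
E
```

```text
(no output)
```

View pics/w10.png

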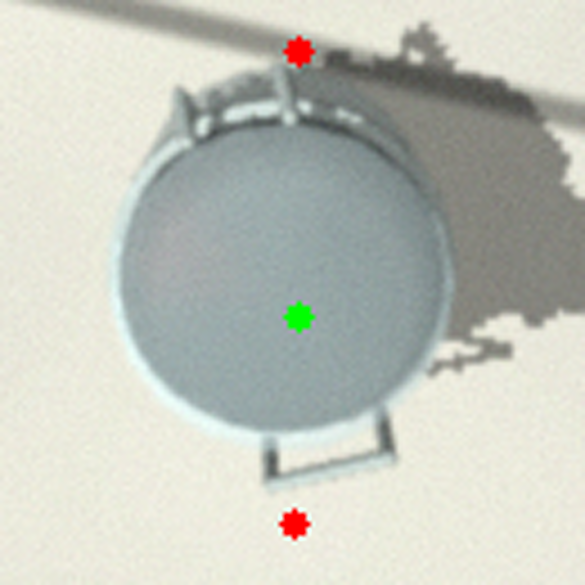

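```bash
python3 - <<'E'
from h import *
c=get_calibration("wrist")
print(pix2w("wrist",278.3,196.6,56,c),pix2w("wrist",278.3,196.6,62,c),pix2w("wrist",277.9,198.3,45,c))
print(pix2w("top",*(w2pix("top",(650.7,223.3,56))),60))
E
python3 go.py 655 223.5 130 27
```

```text
[655.07324061 225.55752523  56.        ] [656.80303771 226.00139724  62.        ] [650.55999673 224.72991233  45.        ]
[650.25637087 222.44322984  60.        ]
t 28.9 p [639.3 223.1 133.3] rpy [-180.     0.    13.2] F [-0.3 -0.1 -0.2] open 85.2
turn z first -13.8 then shift [14.2  6.7  3.3]
```

Emit:
{"api": "servo_tool", "payload": {"rows": [[85, [0, 0, 0], [0, 0, -7]], [85, [0, 0, 0], [0, 0, -7]], [85, [12.6, 5, 10], [0, 0, 0]], [85, [0, 0, 35], [0, 0, 0]], [85, [0, 0, 40], [0, 0, 0]], [85, [0, 0, 25], [0, 0, 0]], [85, [0, 0, 10], [0, 0, 0]], [85, [0, 0, 0], [0, 0, 0]]]}}

```text
clock: 29.9
eef_pos: [653.6, 224.2, 12.8]
tcp_rot: [-3.141, 0.001, 0.473]
contact_force: [-0.0, -0.4, -0.3]
opening: 0.996
```

```bash
python3 go.py 653 224 8 27
```

```text
t 29.9 p [653.6 224.2  12.8] rpy [-180.     0.    27.1] F [-0.  -0.4 -0.3] open 85.0
turn z first 0.1 then shift [-0.6 -0.1  4.8]
```

Emit:
{"api": "servo_tool", "payload": {"rows": [[75, [0, 0, 3], [0, 0, 0]], [65, [0, 0, 0], [0, 0, 0]], [55, [0, 0, 0], [0, 0, 0]], [48, [0, 0, 0], [0, 0, 0]], [48, [0, 0, 0], [0, 0, 0]], [48, [0, 0, 0], [0, 0, 0]], [48, [0, 0, 0], [0, 0, 0]], [48, [0, 0, 0], [0, 0, 0]]]}}

```text
clock: 30.9
eef_pos: [654.1, 224.3, 11.6]
tcp_rot: [3.141, -0.001, 0.474]
contact_force: [-2.0, -0.1, 6.1]
opening: 0.641
```

Emit:
{"api": "servo_tool", "payload": {"rows": [[48, [0, 0, -8], [0, 0, 0]], [48, [0, 0, -30], [0, 0, 0]], [48, [0, 0, -45], [0, 0, 0]], [48, [0, 0, -35], [0, 0, 0]], [48, [0, 0, 0], [0, 0, 0]], [48, [0, 0, 0], [0, 0, 0]]]}}

```text
clock: 31.65
eef_pos: [652.9, 223.9, 127.7]
tcp_rot: [-3.141, 0.001, 0.474]
contact_force: [0.2, 0.4, -1.4]
opening: 0.642
```

```bash
python3 go.py 493.3 -284 130 27; python3 - <<'E'
from h import *
c=get_calibration("wrist");p=np.array(sense()["eef_pos"]);im=grab_frame("wrist")
for m in trace("wrist","jar")[:1]:
    ys,xs=np.nonzero(m["mask"]);print(m["conf"],xs.min(),xs.max(),ys.min(),ys.max())
im=cv2.convertScaleAbs(im,alpha=1.4)
for k in range(90):
    t=k*.07;u=w2pix("wrist",(p[0]+27*np.cos(t),p[1]+27*np.sin(t),p[2]-11.6+56),c);cv2.circle(im,tuple(int(v) for v in u),1,(0,255,0),-1)
cv2.imwrite("pics/w11.png",im[150:420])
E
```

```text
t 31.65 p [652.9 223.9 127.7] rpy [-1.80e+02  1.00e-01  2.72e+01] F [ 0.2  0.4 -1.4] open 54.8
turn z first 0.2 then shift [-372.8  380.1   -2.3]
0.89 205 349 215 375
```

View pics/w11.png

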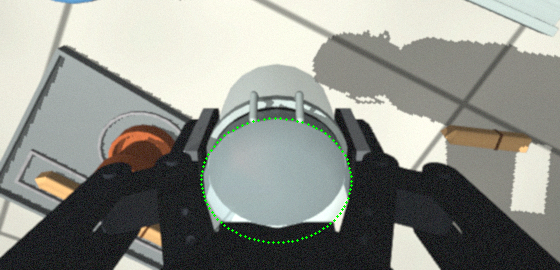

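Emit:
{"api": "servo_tool", "payload": {"rows": [[48, [-14, 14, 0], [0, 0, 0]], [48, [-29, 29.5, 0], [0, 0, 0]], [48, [-29, 29.5, 0], [0, 0, 0]], [48, [-29, 29.5, 0], [0, 0, 0]], [48, [-29, 29.5, 0], [0, 0, 0]], [48, [-29, 29.5, 0], [0, 0, 0]], [48, [-29, 29.5, 0], [0, 0, 0]], [48, [-29, 29.5, 0], [0, 0, 0]]]}}

```text
clock: 32.75
eef_pos: [559.5, -73.0, 127.6]
tcp_rot: [-3.141, 0.001, 0.474]
contact_force: [-0.2, 0.8, -1.4]
opening: 0.641
```

Emit:
{"api": "servo_tool", "payload": {"rows": [[48, [-29, 29.5, 0], [0, 0, 0]], [48, [-29, 29.5, 0], [0, 0, 0]], [48, [-29, 29.5, 0], [0, 0, 0]], [48, [-29, 29.5, 0], [0, 0, 0]], [48, [-29, 29.5, 0], [0, 0, 0]], [48, [-11, 12, 0], [0, 0, 0]], [48, [0, 0, 0], [0, 0, 0]], [48, [0, 0, 0], [0, 0, 0]]]}}

```text
clock: 33.75
eef_pos: [495.2, -283.3, 128.1]
tcp_rot: [-3.141, 0.0, 0.475]
contact_force: [0.7, -0.4, -1.6]
opening: 0.643
```

```bash
python3 go.py 493.3 -284 15.6 27; python3 - <<'E'
from h import *
c=get_calibration("wrist");im=cv2.convertScaleAbs(grab_frame("wrist"),alpha=1.8)
for k in range(60):
    t=k*.1047;u=w2pix("wrist",(493.3+36*np.cos(t),-284+36*np.sin(t),7),c);cv2.circle(im,tuple(int(v) for v in u),1,(0,255,0),-1)
a=np.radians(13);ex=np.array([np.cos(a),np.sin(a)]);ey=np.array([-ex[1],ex[0]])
C=np.array([415.2,-302.5]);pts=[w2pix("wrist",(*(C+sx*19*ex+sy*54.5*ey),7),c) for sx,sy in((1,1),(1,-1),(-1,-1),(-1,1))]
cv2.polylines(im,[np.array(pts).astype(int)],True,(0,255,0),1)
cv2.imwrite("pics/w12.png",im)
E
```

```text
t 33.75 p [ 495.2 -283.3  128.1] rpy [-180.     0.    27.2] F [ 0.7 -0.4 -1.6] open 54.9
turn z first 0.2 then shift [ -2.   -0.2 112.5]
```

View pics/w12.png

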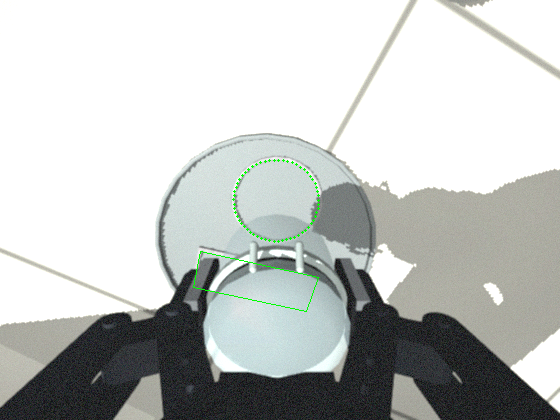

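Emit:
{"api": "servo_tool", "payload": {"rows": [[48, [-1.2, 0, 20], [0, 0, 0]], [48, [0, 0, 35], [0, 0, 0]], [48, [0, 0, 30], [0, 0, 0]], [48, [0, 0, 16], [0, 0, 0]], [48, [0, 0, 6], [0, 0, 0]], [48, [0, 0, 2], [0, 0, 0]], [48, [0, 0, 0], [0, 0, 0]], [48, [0, 0, 0], [0, 0, 0]]]}}

```text
clock: 34.8
eef_pos: [494.7, -285.1, 20.2]
tcp_rot: [3.14, -0.001, 0.474]
contact_force: [0.1, 0.0, -1.3]
opening: 0.643
```

Emit:
{"api": "servo_tool", "payload": {"rows": [[48, [0, 0, 1], [0, 0, 0]], [48, [0, 0, 0.7], [0, 0, 0]], [48, [0, 0, 0], [0, 0, 0]]]}}

```text
clock: 35.17
eef_pos: [494.2, -284.8, 17.6]
tcp_rot: [-3.141, 0.0, 0.474]
contact_force: [-0.6, 0.1, -0.7]
opening: 0.644
```

Emit:
{"api": "servo_tool", "payload": {"rows": [[48, [0, 0, 1], [0, 0, 0]], [48, [0, 0, 0.6], [0, 0, 0]], [48, [0, 0, 0], [0, 0, 0]]]}}

```text
clock: 35.55
eef_pos: [494.2, -284.8, 16.0]
tcp_rot: [-3.142, 0.0, 0.474]
contact_force: [-0.6, -0.1, -2.0]
opening: 0.641
```

Emit:
{"api": "servo_tool", "payload": {"rows": [[48, [0, 0, 0.6], [0, 0, 0]], [48, [0, 0, 0], [0, 0, 0]]]}}

```text
clock: 35.8
eef_pos: [494.3, -284.8, 15.6]
tcp_rot: [3.142, -0.0, 0.474]
contact_force: [-0.9, 0.1, 1.2]
opening: 0.639
```

Emit:
{"api": "servo_tool", "payload": {"rows": [[48, [0, 0, 0.5], [0, 0, 0]], [48, [0, 0, 0], [0, 0, 0]]]}}

```text
clock: 36.05
eef_pos: [494.3, -284.8, 15.6]
tcp_rot: [3.142, -0.0, 0.474]
contact_force: [-1.9, 1.0, 7.8]
opening: 0.643
```

Contact. Release and go up, then turn to yaw 107 for the short marker.

Emit:
{"api": "servo_tool", "payload": {"rows": [[60, [0, 0, 0], [0, 0, 0]], [68, [0, 0, 0], [0, 0, 0]], [78, [0, 0, 0], [0, 0, 0]], [85, [0, 0, 0], [0, 0, 0]], [85, [0, 0, -8], [0, 0, 0]], [85, [0, 0, -30], [0, 0, 0]], [85, [0, 0, -45], [0, 0, 0]], [85, [0, 0, -35], [0, 0, 0]]]}}

```text
clock: 37.05
eef_pos: [494.5, -285.0, 135.2]
tcp_rot: [3.141, -0.001, 0.474]
contact_force: [-0.3, 0.0, -0.3]
opening: 1.0
```

Emit:
{"api": "servo_tool", "payload": {"rows": [[60, [0, 0, 0], [0, 0, -10]], [50, [0, 0, 0], [0, 0, -10]], [50, [0, 0, 0], [0, 0, -10]], [50, [0, 0, 0], [0, 0, -10]], [50, [0, 0, 0], [0, 0, -10]], [50, [0, 0, 0], [0, 0, -10]], [50, [0, 0, 0], [0, 0, -10]], [50, [0, 0, 0], [0, 0, -10]]]}}

```text
clock: 38.05
eef_pos: [494.3, -284.8, 133.5]
tcp_rot: [3.141, 0.0, 1.876]
contact_force: [0.6, 0.6, 0.2]
opening: 0.585
```

```bash
python3 go.py 664 -15 110 107
```

```text
t 38.05 p [ 494.3 -284.8  133.5] rpy [180.    0.  107.5] F [0.6 0.6 0.2] open 50.0
turn z first 0.5 then shift [208.4 241.2  23.5]
```

Emit:
{"api": "servo_tool", "payload": {"rows": [[50, [15, 17, 2], [0, 0, 0.5]], [50, [28, 32, 3], [0, 0, 0]], [50, [28, 32, 3], [0, 0, 0]], [50, [28, 32, 3], [0, 0, 0]], [50, [28, 32, 3], [0, 0, 0]], [50, [28, 32, 3], [0, 0, 0]], [50, [28, 32, 3], [0, 0, 0]], [50, [25, 32, 3], [0, 0, 0]]]}}

```text
clock: 39.05
eef_pos: [665.9, -14.9, 110.5]
tcp_rot: [3.141, 0.0, 1.862]
contact_force: [-0.6, -0.2, -0.2]
opening: 0.586
```

Emit:
{"api": "servo_tool", "payload": {"rows": [[50, [0, 0, 0], [0, 0, 0]], [50, [0, 0, 0], [0, 0, 0]]]}}

```text
clock: 39.3
eef_pos: [664.8, -16.5, 110.1]
tcp_rot: [-3.141, 0.0, 1.862]
contact_force: [-0.1, 0.6, -0.0]
opening: 0.59
```

```bash
python3 go.py 663.9 9.4 4 107; python3 mk.py marker_short
```

```text
t 39.3 p [664.8 -16.5 110.1] rpy [-180.     0.   106.7] F [-0.1  0.6 -0. ] open 50.4
turn z first -0.3 then shift [ 25.    6.7 106.1]
marker_short 0.95 mean [663.5509    11.710006] rect ((663.722900390625, 10.913890838623047), (16.914493560791016, 79.69486999511719), 18.585172653198242) axis from y 19.407346955860735
```

Emit:
{"api": "servo_tool", "payload": {"rows": [[50, [0, 0, 0], [0, 0, -2.2]], [40, [26.4, 7.9, 0], [0, 0, 0]], [36, [0, 0, 30], [0, 0, 0]], [36, [0, 0, 35], [0, 0, 0]], [36, [0, 0, 22], [0, 0, 0]], [36, [0, 0, 11], [0, 0, 0]], [36, [0, 0, 4], [0, 0, 0]], [36, [0, 0, 0], [0, 0, 0]]]}}

```text
clock: 40.4
eef_pos: [664.7, 11.1, 8.6]
tcp_rot: [3.141, 0.0, 1.9]
contact_force: [-1.0, 0.1, -0.1]
opening: 0.425
```

```bash
python3 go.py 663.7 11 4 109
```

```text
t 40.4 p [664.7  11.1   8.6] rpy [180.    0.  108.9] F [-1.   0.1 -0.1] open 36.3
turn z first -0.1 then shift [ 0.2 -1.   4.6]
```

Emit:
{"api": "servo_tool", "payload": {"rows": [[36, [0, -0.5, 3], [0, 0, 0]], [30, [0, 0, 1], [0, 0, 0]], [18, [0, 0, 0], [0, 0, 0]], [8, [0, 0, 0], [0, 0, 0]], [8, [0, 0, 0], [0, 0, 0]], [8, [0, 0, 0], [0, 0, 0]], [8, [0, 0, 0], [0, 0, 0]], [8, [0, 0, 0], [0, 0, 0]]]}}

```text
clock: 41.4
eef_pos: [664.0, 11.1, 4.3]
tcp_rot: [3.141, 0.0, 1.9]
contact_force: [-0.8, 0.9, 5.3]
opening: 0.169
```

Emit:
{"api": "servo_tool", "payload": {"rows": [[8, [0, 0, -6], [0, 0, 0]], [8, [0, 0, -30], [0, 0, 0]], [8, [0, 0, -45], [0, 0, 0]], [8, [0, 0, -45], [0, 0, 0]], [8, [0, 0, 0], [0, 0, 6]], [8, [0, 0, 0], [0, 0, 0]]]}}

```text
clock: 42.15
eef_pos: [663.7, 11.0, 130.5]
tcp_rot: [3.141, 0.0, 1.796]
contact_force: [-0.2, 0.2, -0.1]
opening: 0.169
```

```bash
python3 go.py 415.2 -302.5 130 103
```

```text
t 42.15 p [663.7  11.  130.5] rpy [180.    0.  102.9] F [-0.2  0.2 -0.1] open 14.4
turn z first -0.1 then shift [-249.6 -312.6    0.5]
```

Emit:
{"api": "servo_tool", "payload": {"rows": [[8, [-15, -19, 0], [0, 0, 0]], [8, [-26, -32.5, 0], [0, 0, 0]], [8, [-26, -32.5, 0], [0, 0, 0]], [8, [-26, -32.5, 0], [0, 0, 0]], [8, [-26, -32.5, 0], [0, 0, 0]], [8, [-26, -32.5, 0], [0, 0, 0]], [8, [-26, -32.5, 0], [0, 0, 0]], [8, [-26, -32.5, 0], [0, 0, 0]]]}}

```text
clock: 43.15
eef_pos: [464.6, -237.0, 129.2]
tcp_rot: [-3.14, -0.001, 1.797]
contact_force: [-0.3, 0.4, -0.3]
opening: 0.168
```

Emit:
{"api": "servo_tool", "payload": {"rows": [[8, [-26, -32.5, 0], [0, 0, 0]], [8, [-26, -33, 0], [0, 0, 0]], [8, [0, 0, 0], [0, 0, 0]], [8, [0, 0, 0], [0, 0, 0]]]}}

```text
clock: 43.65
eef_pos: [414.0, -301.0, 129.5]
tcp_rot: [-3.141, -0.001, 1.795]
contact_force: [-0.2, -0.2, -0.4]
opening: 0.168
```

```bash
python3 go.py 415.7 -302.3 8.3 103;python3 mk.py marker_short
```

```text
t 43.65 p [ 414.  -301.   129.5] rpy [-1.800e+02 -1.000e-01  1.029e+02] F [-0.2 -0.2 -0.4] open 14.3
turn z first -0.1 then shift [ -1.6   1.3 121.2]
marker_short 0.89 mean [ 429.2519  -367.27264] rect ((429.78533935546875, -370.0344543457031), (29.845129013061523, 156.21080017089844), 13.176965713500977) axis from y 13.167062967855724
```

Emit:
{"api": "servo_tool", "payload": {"rows": [[8, [-1.6, 1.3, 25], [0, 0, 0]], [8, [0, 0, 40], [0, 0, 0]], [8, [0, 0, 30], [0, 0, 0]], [8, [0, 0, 14], [0, 0, 0]], [8, [0, 0, 6], [0, 0, 0]], [8, [0, 0, 2], [0, 0, 0]], [8, [0, 0, 0], [0, 0, 0]], [8, [0, 0, 0], [0, 0, 0]]]}}

```text
clock: 44.75
eef_pos: [417.1, -302.8, 13.7]
tcp_rot: [3.141, 0.001, 1.795]
contact_force: [-0.6, -0.3, -0.5]
opening: 0.167
```

Emit:
{"api": "servo_tool", "payload": {"rows": [[8, [0, 0, 1.5], [0, 0, 0]], [8, [0, 0, 0.8], [0, 0, 0]], [8, [0, 0, 0], [0, 0, 0]]]}}

```text
clock: 45.12
eef_pos: [416.6, -302.4, 10.6]
tcp_rot: [-3.141, -0.0, 1.795]
contact_force: [0.3, 0.6, 0.0]
opening: 0.163
```

Emit:
{"api": "servo_tool", "payload": {"rows": [[8, [0, -0.5, 1.2], [0, 0, 0]], [8, [0, 0, 0.7], [0, 0, 0]], [8, [0, 0, 0.5], [0, 0, 0]], [8, [0, 0, 0], [0, 0, 0]]]}}

```text
clock: 45.62
eef_pos: [416.1, -302.5, 8.3]
tcp_rot: [-3.141, -0.0, 1.795]
contact_force: [-0.5, 0.2, 1.0]
opening: 0.171
```

Touching down; release, rise and retreat.

Emit:
{"api": "servo_tool", "payload": {"rows": [[20, [0, 0, 0.3], [0, 0, 0]], [28, [0, 0, 0], [0, 0, 0]], [32, [0, 0, 0], [0, 0, 0]], [32, [0, 0, -6], [0, 0, 0]], [32, [0, 0, -30], [0, 0, 0]], [32, [0, 0, -50], [0, 0, 0]], [32, [0, 0, -60], [0, 0, 0]], [32, [0, 0, -60], [0, 0, 0]]]}}

```text
clock: 46.62
eef_pos: [416.0, -302.4, 216.3]
tcp_rot: [3.141, 0.0, 1.795]
contact_force: [0.9, -0.2, -0.0]
opening: 0.375
```

Emit:
{"api": "servo_tool", "payload": {"rows": [[32, [-40, 0, -20], [0, 0, 0]], [32, [-50, 0, 0], [0, 0, 0]], [32, [-50, 0, 0], [0, 0, 0]], [32, [-50, 0, 0], [0, 0, 0]], [32, [-50, 0, 0], [0, 0, 0]], [32, [0, 0, 0], [0, 0, 0]]]}}

```text
clock: 47.38
eef_pos: [469.7, -539.4, 233.6]
tcp_rot: [3.141, 0.001, 1.794]
contact_force: [0.0, 0.9, -0.5]
opening: 0.373
```

```bash
python3 - <<'E'
from h import *
im=grab_frame("top");c=get_calibration("top");print(sense()["clock"],sense()["eef_pos"])
print(find("top","mug"),find("top","trowel"))
def rect(x0,x1,y0,y1,z,s):
    src=np.array([w2pix("top",(x,y,z),c) for x,y in((x1,y1),(x1,y0),(x0,y0),(x0,y1))],np.float32)
    W,H=int((y1-y0)*s),int((x1-x0)*s)
    M=cv2.getPerspectiveTransform(src,np.array([[0,0],[W,0],[W,H],[0,H]],np.float32))
    return cv2.convertScaleAbs(cv2.warpPerspective(im,M,(W,H),flags=cv2.INTER_CUBIC),alpha=2)
a=np.hstack([rect(330,580,170,430,6,1.5),rect(330,580,-430,-170,6,1.5)])
b=cv2.convertScaleAbs(cv2.resize(im[:230],(560,230)),alpha=1.5);b=cv2.copyMakeBorder(b,0,0,0,a.shape[1]-560,0)
cv2.imwrite("pics/fin.png",np.vstack([a,b])[:600])
E
```

```text
47.425 [ 469.41836007 -537.47516163  233.51369649]
[(0.95, [679.0, 377.0, 35.0], [132.0, 184.0])] [(0.91, [797.0, 63.0, 10.0], [269.0, 133.0])]
```

View pics/fin.png

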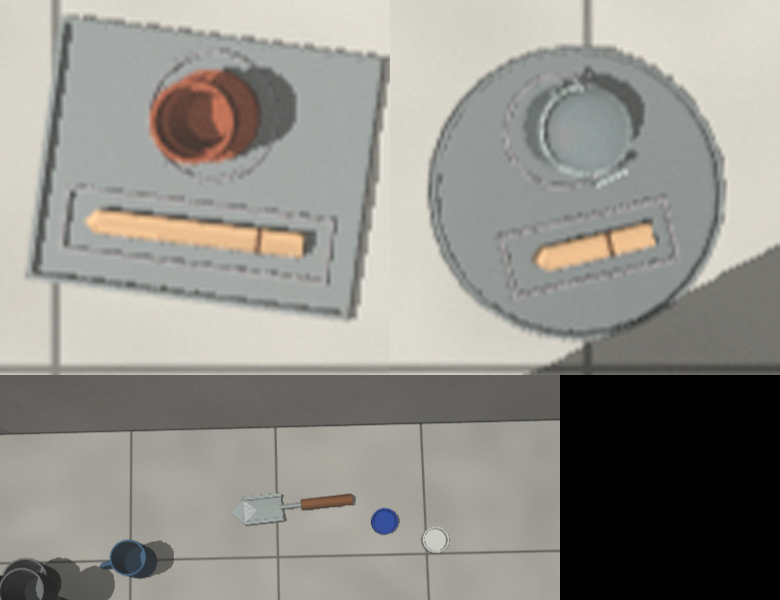

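```bash
python3 -c "
from rig import *
print(sign_off())"
```

```text
the job is handed in; nothing more can be done
None
```

Both kits are made up and the job is handed in at about 47 s of the 112 s allowed. I placed the parts in the order you gave: saucer, pot, long marker, jar, short marker.

- **Setting down:** each part was lowered until the wrist force showed light contact, about 1 to 8 N, before I released it.
- **Rectangular tray:** the saucer lies flat and centred in its seat, the pot stands upright in the saucer, and the long marker lies inside its lane.
- **Round tray:** the short marker lies inside its lane. The jar looked off-centre in the last top picture, but allowing for the camera's slant it sits at the seat centre.
- **Bystanders:** the mug and trowel are within about 5 mm of where they were first found, which is the finder's own error. The arm had moved well clear.

Two checks disagreed along the way:
- The top and wrist cameras put the jar up to about 6 mm apart. I gripped at a middle value, and a close view then showed it centred in the fingers.
- My first jar angle of 13° was wrong. A zoomed view gave 27°, which I used for the grip.

No check failed.

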